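# Tuck a serving board under the sprung arm of a board stand

## Task

Put the loose square serving board away in the sloping stand: groove side up and handle towards the lower end, slide it nose first up the top of the pile and under the sprung arm, gently, until it stops and the arm's roller has dropped into the board's cross groove. Then let go of it, and leave the round paddle, the pepper mill and the jam jar where they are.

Things in the scene. Friction and masses are not known exactly. Their poses are not given: they have to be found in the camera images.
- board_grip (a point): Centre, half-way up, of the handle of the loose light-wood board with a square blade, lying flat, groove up. x points along the board to its nose, z out of the grooved face. This point is 130 mm behind the nose and 40 mm from the handle's end. The handle is straight, 75 mm long, 26 mm wide, 14 mm thick.
- board_groove (a point): Point of the same board in the middle of its cross groove, half-way up the board's thickness, 42 mm behind the nose and 88 mm ahead of board_grip; same axes. The groove is 20 mm wide, 6 mm deep and runs right across the upper face.
- board: The same loose board: 170 mm long, 14 mm thick, about 0.12 kg, blade 95 mm long and 90 mm wide. Origin at the middle of its length, on its underside, 45 mm ahead of board_grip along x.
- pile_edge (a point): On the stand: middle of the lower edge of the pile's upper face. x points up the slope (25 degrees above level), y across, z square off the slope. The pile (two plain boards, 90 mm wide, wedged fast, not movable) has its upper face at z = 0 from x = 0 to 160 mm; nothing stands higher than that at x below 0.
- press_arm (a joint): Angle (rad) of the arm on the carriage: 0 with its roller on the bare pile, about 0.20 on the board's full thickness, about 0.11 down in the groove. Smooth steel; spring: 4 to 5 N at the roller (12 mm thick, 76 mm long, 40 to 42 mm before the stop). A lip 76 mm wide flares from the roller towards the lower end at 25 degrees; its edge is 90 mm before the stop, 20 mm clear of the pile.
- stop_middle (a point): Fixed mark on the pile where the stop's face would be at its middle setting, 110 mm up from pile_edge; same axes. The steel carriage with stop bar and arm is clamped up to 20 mm above or below it; where, is not reported: feel or see it. Lifting the arm takes 4 to 12 N of push; at the stop resistance rises sharply. Steel cheeks stand at y = +-55 mm from 10 mm before the stop.
- round_paddle: Round-bladed paddle of the same wood, lying flat, not the one to put away: 187 mm long, blade 96 mm across, handle 26 mm wide, 14 mm thick; origin on its underside, 92 mm from the handle's end. Leave it alone.
- pepper_mill: Standing wooden pepper mill, 58 mm across, 190 mm tall; origin under its centre. Leave it alone.
- jam_jar: Standing jam jar with a screw lid, 71 mm across, 110 mm tall; origin under its centre. Leave it alone.
- stand: The wooden stand with pile, carriage and arm: 225 mm deep, 130 mm wide, about 240 mm tall, fixed to the worktop. Origin under its centre, x level towards its higher end; pile_edge lies 99 mm towards the lower end and 117 mm up.

How it is judged:
By the outcome, as a careful person would: the job done as asked, in the order asked, and still so for the second after the job is handed in, with the robot touching nothing.
It also fails if it takes over 58 s, if anything falls off the work surface, if the arm or the gripper's body presses on something with over 40 N, if the wrist force passes 120 N, or if a joint passes its speed limit or range.

## Robot

A 6-joint arm with a two-finger parallel gripper is mounted at the origin on a cart in front of the work surface, level with it; the furniture and walls round the work are solid. World frame = base frame: x ahead of the robot, y to its left, z up, the work surface at z = 0. Lengths are in m, angles in rad, forces in N, time in s.
With the tool pointing down it reaches from about 0.35 to 0.975 m from the base axis. Payload 4.9 kg.
Tool frame: the origin (TCP) lies midway between the tips of the shut fingers; the grasp point (between the pads) lies 19 mm behind it (r.hold_point_z is the distance from the TCP to the grasp point, in m); z points along the fingers, y is the line along which they close (so a half turn about z gives the same grasp; the last joint's range is limited). The gripper opens to 85 mm and grips with 20 to 120 N. Pads are 22 mm wide; open, the fingers measure 114 mm over their backs; the gripper's body (76 mm by 85 mm) begins 54 mm behind the grasp point. The pads swing forward as they close: fully open they stand 13 mm farther back than shut.
Start: joints at [1.016, 0.053, 1.613, -0, 1.476, -0.119], TCP at [0.264, 0.567, 0.198] pointing down, gripper open.
Joint ranges: [-3.01, 3.01], [-1.01, 2.22], [0.06, 2.58], [-1.02, 4.17], [0.09, 2.62], [-3.14, 3.14]. Speed limits (rad/s): [2.57, 2.57, 3.14, 3.14, 3.14, 3.14].

## Interface

Orientations are given as a rotation vector (axis times angle).
In Python, from rig import r gives the robot as it stands.
- The arm moves only by the tool step_arm, never from a script. Its argument "motion" is one flat list of numbers, 7 for each row, row after row: the opening in per cent of the stroke, from 0 (shut) to 100 (fully open), then the shift along the world's x, y, z in cm, then the turn, a rotation vector about the world's x, y, z in degrees. A call has 1 to 12 rows; each row is the pose to reach, as a shift and turn from the pose commanded when the call began; what a row does not reach only later rows make up. A row lasts 1/10 s, in which the tool goes at most 50 mm and 8.59 degrees, less where a joint would pass 70% of its speed; a pose out of reach is approached as far as the arm can. A call with a gripper value outside its range is refused whole. The fingers move at their own pace and stop on an object; the grip force is fixed at half the most. Time passes only in rows, so rows that repeat a pose let the fingers close. It gives the time, the measured TCP pose, the force, the opening and the grip force at its end, in the units of the state.
- r.state(): the state, without advancing time (a new reading comes with each control period).
- r.camera(name): name is "side" or "top"; returns a dict with "img" (480x640x3 uint8, red, green, blue), "K" (3x3 intrinsics, pixels), "position" and "rotation" of the camera in the world. Camera axes: x right, y up, looking along -z (the intrinsics and any distortion apply to the point x, -y, -z); pixel columns grow to the right and rows downward; lengths in m; the calibration is good to about 2 mm. A picture is of the moment at which its call begins. There is no depth.
- r.close_job(): hands the job in; it is judged then, once.
The state is a dict: "time_s": time; "joints": joint angles; "qd": joint speeds; "tau": joint torques, N m; "position": TCP position; "orientation": TCP orientation; "ft_force": force on the tool from outside, world axes, zero at the start; "wrist_torque": the same for the moment, N m; "gripper_width": opening from 0.0 (shut) to 1.0 (fully open); "gripper_force": force on a finger pad.
Only numpy, scipy, OpenCV 4.12 (cv2) and the standard library are available. Lean on these libraries where they do the work, as an engineer would, in place of code of your own. Each camera call takes 0.05 s, during which the arm holds its last target. There are 200 camera calls.

## Working session

There is one attempt and no reset: what is moved stays moved. The work goes in short steps, Python scripts to look and compute and a tool call to move; the robot and the scene stay as the last step left them, time stands still between calls to the robot, and variables do not carry over. Pictures are saved under pics/ and viewed, at most 10 in all, crops included, and the job is handed in when it is done.

Besides the shell and the picture viewer there is one more tool, called after "Emit:" as name(argument=value, ...), one argument or row to a line, values as JSON. step_arm: Moves the arm, as the interface text tells. Its arguments: {"type":"object","properties":{"motion":{"type":"array"}},"required":["motion"]}

```bash
mkdir -p pics; python3 - <<'E'
from rig import r
import cv2,numpy as np,pickle
s=r.state();print({k:np.round(v,3).tolist() for k,v in s.items()}, r.hold_point_z)
for n in("side","top"):
    c=r.camera(n);cv2.imwrite(f"pics/{n}1.png",c["img"][:,:,::-1]);pickle.dump(c,open(f"pics/{n}1.pkl","wb"))
    print(n,c["K"].tolist(),np.round(c["position"],3),np.round(c["rotation"],3).tolist(),[k for k in c])
E
```

```text
{'time_s': 0.0, 'joints': [1.016, 0.053, 1.614, 0.0, 1.476, -0.119], 'qd': [0.001, -0.001, 0.0, 0.001, 0.001, 0.001], 'tau': [0.001, -39.367, -37.018, -0.0, 0.007, 0.0], 'position': [0.263, 0.566, 0.197], 'orientation': [-0.679, -3.067, 0.003], 'ft_force': [-0.223, 0.303, -0.844], 'wrist_torque': [0.011, 0.016, 0.016], 'gripper_force': 0.0, 'gripper_width': 1.0} 0.0187
side [[475.63612650788406, 0.0, 332.4849784460043], [0.0, 475.63612650788406, 237.90221658035216], [0.0, 0.0, 1.0]] [ 0.176 -0.267  0.959] [0.467, -0.326, -1.154] ['img', 'K', 'position', 'rotation']
top [[444.6677710476642, 0.0, 324.00844355724104], [0.0, 444.6677710476642, 238.87998644069592], [0.0, 0.0, 1.0]] [ 0.419 -0.086  1.006] [0.177, -0.18, -1.597] ['img', 'K', 'position', 'rotation']
```

View pics/top1.png

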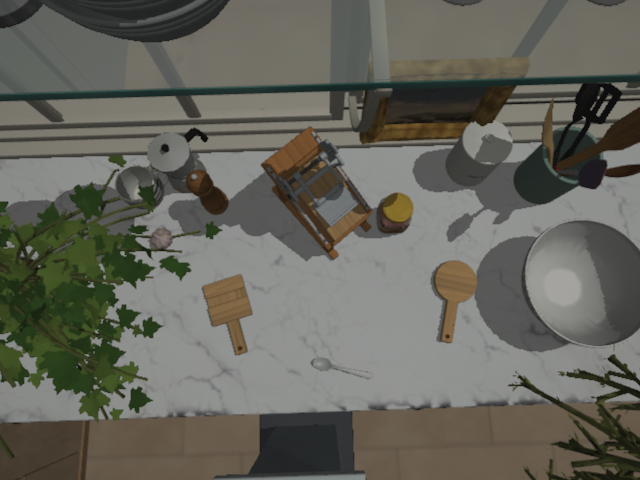

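View pics/side1.png

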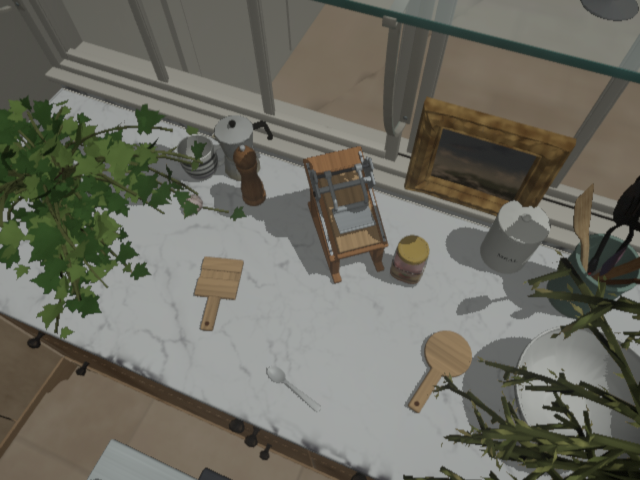

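The top view shows the square board at about (228,313) with its handle end at (240,352). The stand is at about (320,190) with its low end near (350,240), and the jar, mill and paddle are clear of the path. Next I'll zoom in for corners.

```bash
cat > h.py <<'E'
import numpy as np,cv2
from scipy.spatial.transform import Rotation as R
def cam(c): # world->cv
    M=R.from_rotvec(c["rotation"]).as_matrix() if np.shape(c["rotation"])==(3,) else np.array(c["rotation"])
    return np.diag([1,-1,-1])@M.T, np.array(c["position"])
def proj(c,P):
    A,t=cam(c);q=(np.atleast_2d(P)-t)@A.T@np.array(c["K"]).T;return q[:,:2]/q[:,2:]
def onz(c,uv,z):
    A,t=cam(c);uv=np.atleast_2d(uv);d=np.c_[uv,np.ones(len(uv))]@np.linalg.inv(c["K"]).T@A
    return t+d*((z-t[2])/d[:,2:])
def crop(c,x,y,w,h,k):
    return cv2.resize(c["img"][y:y+h,x:x+w,::-1],None,fx=k,fy=k,interpolation=cv2.INTER_CUBIC)
E
python3 - <<'E'
from h import *;import pickle
t=pickle.load(open("pics/top1.pkl","rb"));s=pickle.load(open("pics/side1.pkl","rb"))
cv2.imwrite("pics/tc.png",np.hstack([crop(t,195,265,65,100,5),crop(t,255,122,95+25,100,4)[:500,:475] if 0 else cv2.copyMakeBorder(crop(t,250,122,130,142,3),0,74,0,0,0)]))
cv2.imwrite("pics/sc.png",np.hstack([crop(s,185,245,65,100,5),cv2.copyMakeBorder(crop(s,295,140,100,145,4),0,0,0,0,0)[:500]]))
E
```

```text
(no output)
```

View pics/tc.png

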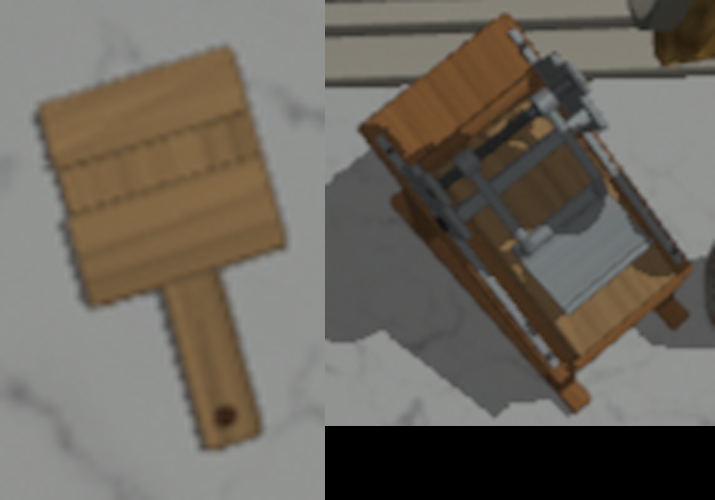

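View pics/sc.png

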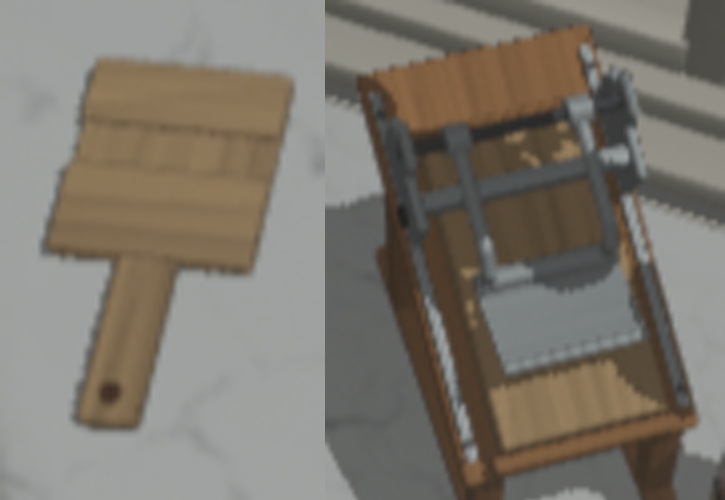

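Both zooms show the grooved face up and the full board outline. They also show the pile's lower edge: in the side crop about (502,450)–(668,410), in the top crop about (577,362)–(680,270). I'll fit both poses.

```bash
cat > fit.py <<'E'
from h import *;import pickle
from scipy.optimize import least_squares
t=pickle.load(open("pics/top1.pkl","rb"));s=pickle.load(open("pics/side1.pkl","rb"))
def px(L,k,x0,y0,ox): 
    L=np.array(L,float);return np.c_[x0+(L[:,0]-ox+.5)/k-.5,y0+(L[:,1]+.5)/k-.5]
bt=px([(38,105),(228,47),(285,243),(92,305),(205,450),(260,435)],5,195,265,0)
bs=px([(100,60),(293,75),(248,270),(45,250),(78,425),(138,428)],5,185,245,0)
M=np.array([(.085,.045),(.085,-.045),(-.01,-.045),(-.01,.045),(-.085,.013),(-.085,-.013)])
def bp(p,z=.014):
    c,n=np.cos(p[2]),np.sin(p[2]);return np.c_[p[0]+M@[c,-n],p[1]+M@[n,c],np.full(len(M),z)]
f=lambda p:np.r_[(proj(t,bp(p))-bt).ravel(),(proj(s,bp(p))-bs).ravel()]
q=least_squares(f,[.3,.1,0.1]);print("board",q.x,np.degrees(q.x[2]),np.round(q.fun,1))
g=q.x[:2]-.045*np.array([np.cos(q.x[2]),np.sin(q.x[2])]);print("grip",g)
print("per cam",[least_squares(lambda p:(proj(c,bp(p))-b).ravel(),q.x).x.round(4) for c,b in((t,bt),(s,bs))])
st=px([(577,362),(680,270)],3,250,122,325);ss=px([(502,450),(668,410)],4,295,140,325)
print("pile corners",onz(t,st,.117).round(4),onz(s,ss,.117).round(4))
print("front board",onz(t,px([(568,381),(692,268)],3,250,122,325),.117).round(4),onz(s,px([(470,465),(697,420)],4,295,140,325),.117).round(4))
E
python3 fit.py
```

```text
board [0.47904866 0.11868402 0.2810335 ] 16.102033467410337 [-0.9  0.3 -0.1 -0.5  0.1  0.9 -0.8  1.4 -0.2  1.4  0.4  0.6  0.2 -1.
  0.9 -0.2  1.1 -0.4  0.6 -0.5  0.  -0.9  0.4 -0.2]
grip [0.43581405 0.10620333]
per cam [array([0.4806, 0.1181, 0.2763]), array([0.4775, 0.1192, 0.2863])]
pile corners [[ 0.6151 -0.1114  0.117 ]
 [ 0.678  -0.1853  0.117 ]] [[ 0.6174 -0.1104  0.117 ]
 [ 0.6715 -0.1805  0.117 ]]
front board [[ 0.6021 -0.1047  0.117 ]
 [ 0.6791 -0.1937  0.117 ]] [[ 0.6032 -0.0987  0.117 ]
 [ 0.6715 -0.1962  0.117 ]]
```

```bash
cat >> fit.py <<'E'
T=lambda L:px(L,3,250,122,325)
S=lambda L:px(L,4,295,140,325)
ot=np.r_[T([(577,362),(567,313),(652,240),(360,127),(505,12),(568,381),(692,268)])]
os_=np.r_[S([(502,450),(508,375),(643,338),(360,80),(590,28),(470,465),(697,420)])]
a=np.radians(25)
def fr(p):
    c,n=np.cos(p[2]),np.sin(p[2]);X=np.array([c*np.cos(a),n*np.cos(a),np.sin(a)]);Y=np.array([-n,c,0]);return np.array([p[0],p[1],.117]),np.c_[X,Y,np.cross(X,Y)]
def sm(p):
    o,F=fr(p);st,xb,zb,wb,xf,zf,wf=p[3:]
    L=np.array([(0,.045,0),(st-.09,.038,.02),(st-.09,-.038,.02),(xb,wb,zb),(xb,-wb,zb),(xf,wf,zf),(xf,-wf,zf)])
    return o+L@F.T
p0=[.646,-.147,.67,.11,.22,.03,.06,-.01,0,.06]
g=lambda p:np.r_[(proj(t,sm(p))-ot).ravel(),(proj(s,sm(p))-os_).ravel(),(np.array(p[3:])-p0[3:])/np.array([.02,.05,.05,.01,.01,.01,.01])]
w=least_squares(g,p0,loss='soft_l1');print("stand",w.x.round(4),np.degrees(w.x[2]));print(g(w.x)[:28].round(1).reshape(-1,2).tolist())
if __name__=="__main__":
    im=[]
    o,F=fr(w.x);st=w.x[3]
    for c,(x,y,W,H,k) in((t,(250,122,130,142,4)),(s,(295,140,100,145,4))):
        I=crop(c,x,y,W,H,k)
        def ln(P,col):
            u=((proj(c,o+np.array(P)@F.T)-[x,y]+.5)*k-.5).round().astype(int);cv2.polylines(I,[u.reshape(-1,1,2)],True,col,1)
        ln([(0,.045,0),(0,-.045,0),(.16,-.045,0),(.16,.045,0)],(0,0,255))
        ln([(st-.09,.038,.02),(st-.09,-.038,.02),(st-.041,-.038,.006),(st-.041,.038,.006)],(0,255,0))
        ln([(st,.045,.0),(st,-.045,.0),(st,-.045,.014),(st,.045,.014)],(255,255,0))
        im.append(cv2.copyMakeBorder(I,0,580-I.shape[0],0,0,0))
    im=np.hstack(im);im=im[:,:920];cv2.imwrite("pics/ov.png",cv2.resize(im,None,fx=.86,fy=.86))
E
python3 fit.py | tail -2
```

```text
0.0595] 38.49001286398924
[[0.1, -1.0], [-1.5, 0.4], [-1.1, 1.1], [-0.6, 0.3], [0.1, 0.5], [-1.3, -0.9], [0.4, 0.8], [0.6, 0.3], [-0.7, -0.1], [1.6, 0.2], [0.5, -0.4], [0.0, -0.0], [2.1, 1.5], [0.5, -1.4]]
```

View pics/ov.png

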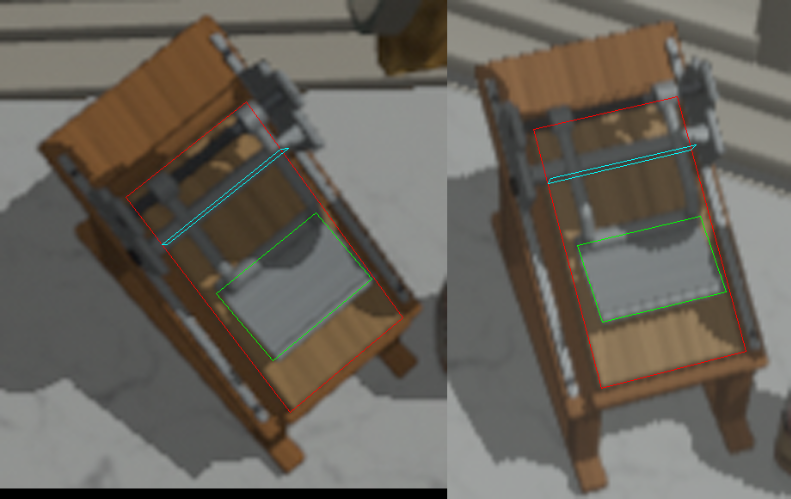

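The overlay fits well in both views: pile outline, lip and stop line all sit on the stand. Next I'll check the plant and glass shelf heights and plan the grasp moves.

```bash
cat > plan.py <<'E'
from fit import *
from rig import r
def tri(u,v):
    A=[];b=[]
    for c,q in((t,u),(s,v)):
        p=onz(c,q,0)[0];o=cam(c)[1];d=(p-o)/np.linalg.norm(p-o);P=np.eye(3)-np.outer(d,d);A.append(P);b.append(P@o)
    x,res,_,_=np.linalg.lstsq(np.vstack(A),np.hstack(b),rcond=None);return x.round(3),res
print("PLANT",tri((215,230),(238,212)),tri((140,400),(60,325)),tri((185,270),(140,255)))
print("p",w.x.round(4))
print(proj(t,[[.264,.567,.2],[.35,.34,.2]]).round(0))
S0=r.state();R0=R.from_rotvec(S0["orientation"])
yaw=q.x[2]
def tool(yw,tilt): # tool y across board, z down, tilted forward
    c,n=np.cos(yw),np.sin(yw);d=np.array([c,n,0]);Z=np.sin(tilt)*d-np.cos(tilt)*np.array([0,0,1.]);Y=np.array([-n,c,0]);return R.from_matrix(np.c_[np.cross(Y,Z),Y,Z])
if __name__=="__main__":
    d=np.array([np.cos(yaw),np.sin(yaw),0])
    gp=np.r_[q.x[:2],0]-.055*d
    tr=(tool(yaw,0)*R0.inv()).as_rotvec(degrees=True)
    print("x axis now",R0.as_matrix()[:,0].round(2),"turn",tr.round(1),"alt",(tool(yaw+np.pi,0)*R0.inv()).as_rotvec(degrees=True).round(1))
    for z in(.1,.003): print("shift cm",((gp+[0,0,z]-S0["position"])*100).round(2))
E
python3 plan.py | grep -v "^board\|^grip"
```

```text
0.9 -0.2  1.1 -0.4  0.6 -0.5  0.  -0.9  0.4 -0.2]
per cam [array([0.4806, 0.1181, 0.2763]), array([0.4775, 0.1192, 0.2863])]
pile corners [[ 0.6151 -0.1114  0.117 ]
 [ 0.678  -0.1853  0.117 ]] [[ 0.6174 -0.1104  0.117 ]
 [ 0.6715 -0.1805  0.117 ]]
front board [[ 0.6021 -0.1047  0.117 ]
 [ 0.6791 -0.1937  0.117 ]] [[ 0.6032 -0.0987  0.117 ]
 [ 0.6715 -0.1962  0.117 ]]
stand [ 0.6451 -0.1469  0.6718  0.126   0.2107 -0.0275  0.0634 -0.0061 -0.0059
  0.0595] 38.49001286398924
[[0.1, -1.0], [-1.5, 0.4], [-1.1, 1.1], [-0.6, 0.3], [0.1, 0.5], [-1.3, -0.9], [0.4, 0.8], [0.6, 0.3], [-0.7, -0.1], [1.6, 0.2], [0.5, -0.4], [0.0, -0.0], [2.1, 1.5], [0.5, -1.4]]
PLANT (array([0.664, 0.151, 0.051]), array([2.8631873e-05])) (array([0.299, 0.29 , 0.112]), array([0.00162227])) (array([0.51 , 0.217, 0.133]), array([0.00803179]))
p [ 0.6451 -0.1469  0.6718  0.126   0.2107 -0.0275  0.0634 -0.0061 -0.0059
  0.0595]
[[-61. 449.]
 [ 79. 390.]]
x axis now [-0.91  0.42  0.  ] turn [ 0.1 -0.  41.1] alt [-0.000e+00 -1.000e-01 -1.389e+02]
shift cm [ 16.27 -46.26  -9.71]
shift cm [ 16.27 -46.26 -19.41]
```

Emit:
step_arm(
  motion=[100,1,-4,0,0,0,3.5,100,2.5,-8,0,0,0,7,100,4,-12,0,0,0,10.5,100,5.5,-16,0,0,0,14,100,7,-20,0,0,0,17.5,100,8.5,-24,0,0,0,21],
)

```text
time_s: 0.7
position: [0.3488, 0.3248, 0.1977]
orientation: [-0.104, -3.14, 0.001]
ft_force: [0.8, 1.0, 1.0]
gripper_width: 1.0
gripper_force: 0.0
```

Emit:
step_arm(
  motion=[100,1.3,-4,0,0,0,3.5,100,2.6,-8,-2,0,0,7,100,4,-12,-4,0,0,11,100,5.4,-16,-6,0,0,15,100,6.7,-20,-8,0,0,18,100,7.7,-22.3,-10,0,0,20,100,7.7,-22.3,-10,0,0,20,100,7.7,-22.3,-10,0,0,20],
)

```text
time_s: 1.5
position: [0.4253, 0.1034, 0.0976]
orientation: [0.435, -3.11, -0.001]
ft_force: [0.1, -0.1, 0.4]
gripper_width: 0.996
gripper_force: 0.0
```

```bash
python3 - <<'E' | tail -6
from plan import *
S=r.state();Rn=R.from_rotvec(S["orientation"]);M=Rn.as_matrix()
d=np.array([np.cos(yaw),np.sin(yaw),0]);n=np.array([-d[1],d[0],0])
gp=np.r_[q.x[:2],0]-.055*d
e=gp-S["position"];print("pos",S["position"],"err",e.round(4),"along",e@d,"across",e@n,"yaw y",np.degrees(np.arctan2(*M[1::-1,1])),"want",90+np.degrees(yaw))
for n_ in("side","top"):
    c=r.camera(n_);cv2.imwrite(f"pics/{n_}2.png",c["img"][:,:,::-1])
a_=cv2.imread("pics/top2.png")[220:420,160:320];b_=cv2.imread("pics/side2.png")[200:400,140:300]
cv2.imwrite("pics/c2.png",cv2.resize(np.hstack([a_,b_]),None,fx=2.5,fy=2.5))
E
```

```text
PLANT (array([0.664, 0.151, 0.051]), array([2.8631873e-05])) (array([0.299, 0.29 , 0.112]), array([0.00162227])) (array([0.51 , 0.217, 0.133]), array([0.00803179]))
p [ 0.6451 -0.1469  0.6718  0.126   0.2107 -0.0275  0.0634 -0.0061 -0.0059
  0.0595]
[[-61. 449.]
 [ 79. 390.]]
pos [0.42525555 0.10336901 0.09758242] err [ 0.001   0.0001 -0.0976] along 0.0009303690631241988 across -0.0002052639608500103 yaw y 105.92229777780496 want 106.10203346741034
```

View pics/c2.png

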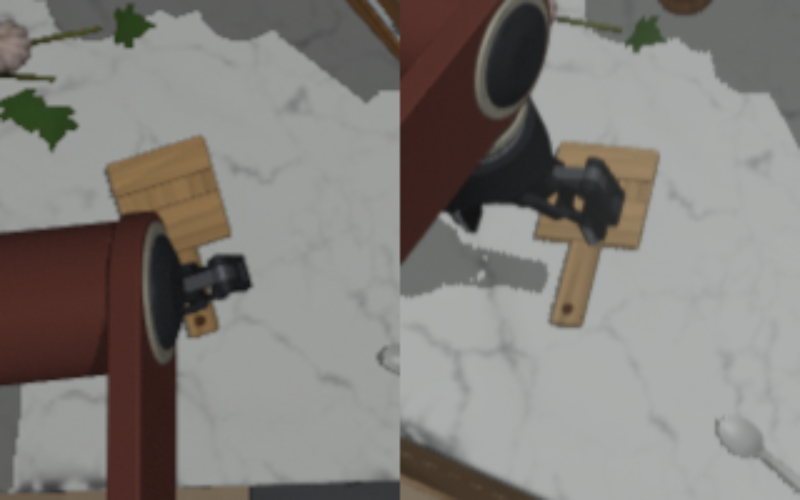

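The gripper straddles the handle squarely. Descending and closing.

Emit:
step_arm(
  motion=[100,0,0,-3,0,0,0,100,0,0,-6,0,0,0,100,0.1,0,-8.5,0,0,0,100,0.1,0,-9.4,0,0,0,100,0.1,0,-9.4,0,0,0,10,0.1,0,-9.4,0,0,0,10,0.1,0,-9.4,0,0,0,10,0.1,0,-9.4,0,0,0,10,0.1,0,-9.4,0,0,0,10,0.1,0,-9.4,0,0,0,10,0.1,0,-9.4,0,0,0],
)

```text
time_s: 2.7
position: [0.4269, 0.1035, 0.0044]
orientation: [-0.438, 3.111, -0.0]
ft_force: [-0.7, -0.1, 0.4]
gripper_width: 0.097
gripper_force: 0.0
```

```bash
python3 - <<'E' | tail -1
from plan import *
print({k:np.round(v,3).tolist() for k,v in r.state().items()})
for n_ in("side","top"):
    c=r.camera(n_);cv2.imwrite(f"pics/{n_}3.png",c["img"][:,:,::-1])
a_=cv2.imread("pics/top3.png")[250:390,180:280];b_=cv2.imread("pics/side3.png")[230:370,160:260]
cv2.imwrite("pics/c3.png",cv2.resize(np.hstack([a_,b_]),None,fx=4,fy=4,interpolation=cv2.INTER_CUBIC))
E
```

```text
{'time_s': 2.7, 'joints': [0.068, -0.196, 2.193, 0.0, 1.144, -1.782], 'qd': [-0.001, 0.002, 0.002, 0.0, -0.0, 0.0], 'tau': [0.01, -23.486, -32.027, 0.0, -0.003, 0.0], 'position': [0.427, 0.104, 0.004], 'orientation': [-0.438, 3.111, -0.0], 'ft_force': [-0.659, -0.146, 0.37], 'wrist_torque': [-0.038, 0.009, -0.002], 'gripper_force': 0.0, 'gripper_width': 0.097}
```

View pics/c3.png

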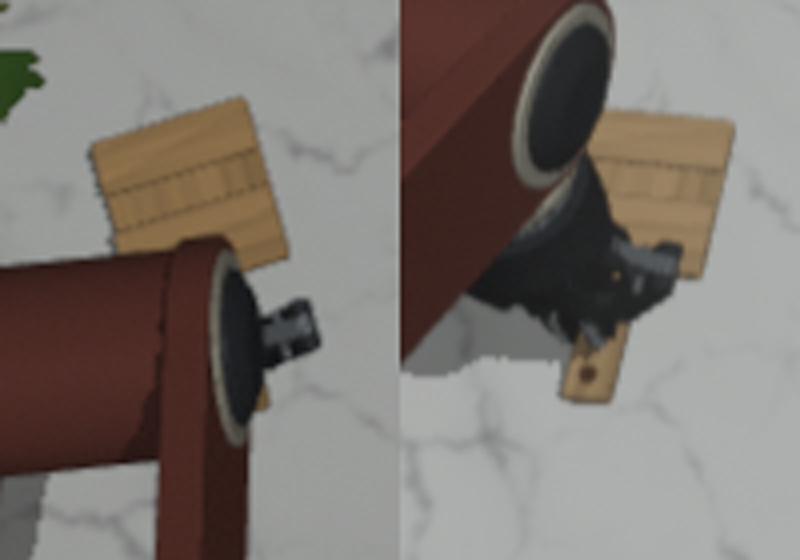

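The board hasn't moved, but the reading says the fingers stopped at 10% with no force. I'll test by closing fully.

Emit:
step_arm(
  motion=[0,0,0,0,0,0,0,0,0,0,0,0,0,0,0,0,0,0,0,0,0,0,0,0,0,0,0,0],
)

```text
time_s: 3.2
position: [0.4268, 0.1036, 0.0042]
orientation: [0.438, -3.111, -0.0]
ft_force: [-1.1, 0.2, 0.9]
gripper_width: -0.003
gripper_force: 0.0
```

```bash
python3 - <<'E' | tail -8
from plan import *
S=r.state();p=S["position"];M=R.from_rotvec(S["orientation"]).as_matrix()
print("z axis",M[:,2].round(3),"y",M[:,1].round(3))
P=[p,p-.019*M[:,2],p-.073*M[:,2],np.r_[q.x[:2]-.055*np.array([np.cos(yaw),np.sin(yaw)]),.014]]
print("top crop",((proj(t,P)-[180,250])*4).round(0).tolist());print("side crop",((proj(s,P)-[160,230])*4).round(0).tolist())
for n_ in("side","top"):
    a=cv2.imread(f"pics/{n_}1.png").astype(int);b=cv2.imread(f"pics/{n_}3.png").astype(int)
    d=np.abs(a-b).sum(2)
    c={"side":s,"top":t}[n_];u=proj(c,bp(q.x)).astype(np.float32);m=np.zeros(d.shape,np.uint8);cv2.fillPoly(m,[u.round().astype(np.int32)],1)
    print(n_,"board pixels unchanged",(d[m>0]<30).mean())
E
```

```text
0.0595]
[[-61. 449.]
 [ 79. 390.]]
z axis [-0.  0. -1.] y [-0.276  0.961  0.   ]
top crop [[233.0, 361.0], [226.0, 361.0], [206.0, 361.0], [230.0, 362.0]]
side crop [[203.0, 349.0], [196.0, 335.0], [173.0, 295.0], [199.0, 343.0]]
side board pixels unchanged 0.48754636989931105
top board pixels unchanged 0.6423972263496781
```

```bash
python3 - <<'E' | tail -1
from plan import *
c=r.camera("side");u=proj(c,np.vstack([bp(q.x),bp(q.x,0)]))
I=crop(c,180,260,75,75,8)
for k in(0,6):
    P=((u[[k,k+1,k+2,k+5,k+4,k+3]]-[180,260]+.5)*8-.5).round().astype(np.int32)[[0,1,2,5,4,3][:]] if 0 else ((u[[k,k+1,k+2,k+5,k+4,k+3]]-[180,260]+.5)*8).astype(np.int32)
    cv2.polylines(I,[P],True,(0,0,255) if k==0 else (255,0,0),1)
p=((proj(c,[r.state()["position"]])[0]-[180,260]+.5)*8).astype(int);cv2.circle(I,tuple(map(int,p)),5,(0,255,0),1)
cv2.imwrite("pics/c4.png",I)
E
```

```text
[ 79. 390.]]
```

View pics/c4.png

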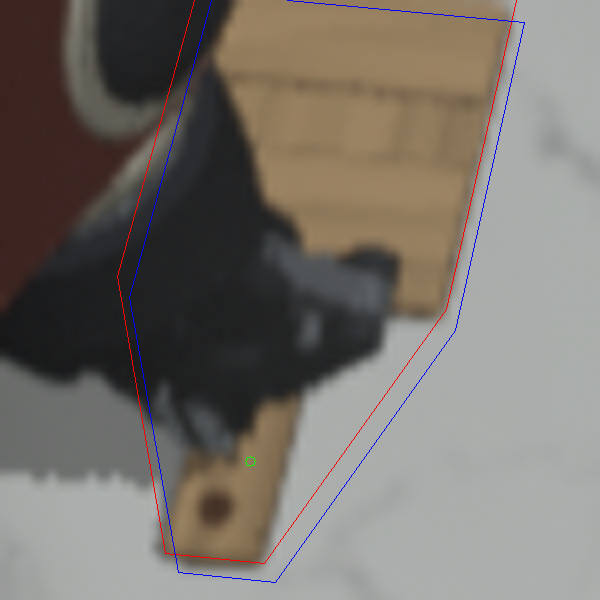

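The fingers appear to sit above the handle. I'll feel downward gently to find their true height.

Emit:
step_arm(
  motion=[0,0,0,-0.1,0,0,0,0,0,0,-0.2,0,0,0,0,0,0,-0.2,0,0,0],
)

```text
time_s: 3.55
position: [0.4266, 0.1036, 0.0019]
orientation: [0.438, -3.11, -0.0]
ft_force: [-0.6, 0.2, -0.7]
gripper_width: 0.001
gripper_force: 0.0
```

Emit:
step_arm(
  motion=[0,0,0,-0.1,0,0,0,0,0,0,-0.2,0,0,0,0,0,0,-0.3,0,0,0,0,0,0,-0.3,0,0,0],
)

```text
time_s: 3.95
position: [0.4266, 0.1036, -0.001]
orientation: [0.438, -3.111, -0.0]
ft_force: [-0.1, -0.6, -0.7]
gripper_width: 0.003
gripper_force: 0.0
```

Emit:
step_arm(
  motion=[0,0,0,-0.1,0,0,0,0,0,0,-0.2,0,0,0,0,0,0,-0.3,0,0,0,0,0,0,-0.4,0,0,0,0,0,0,-0.4,0,0,0],
)

```text
time_s: 4.45
position: [0.4267, 0.1035, -0.005]
orientation: [0.438, -3.111, 0.0]
ft_force: [-0.6, -0.2, 0.2]
gripper_width: 0.001
gripper_force: 0.0
```

Emit:
step_arm(
  motion=[0,0,0,-0.1,0,0,0,0,0,0,-0.2,0,0,0,0,0,0,-0.3,0,0,0,0,0,0,-0.3,0,0,0],
)

```text
time_s: 4.85
position: [0.4266, 0.1035, -0.008]
orientation: [0.438, -3.111, 0.0]
ft_force: [-0.3, -0.4, 0.1]
gripper_width: 0.0
gripper_force: 0.0
```

Emit:
step_arm(
  motion=[0,0,0,-0.1,0,0,0,0,0,0,-0.2,0,0,0,0,0,0,-0.3,0,0,0,0,0,0,-0.3,0,0,0],
)

```text
time_s: 5.25
position: [0.4266, 0.1036, -0.011]
orientation: [0.438, -3.11, -0.0]
ft_force: [-0.7, -0.3, -0.4]
gripper_width: 0.004
gripper_force: 0.0
```

```bash
python3 - <<'E' | tail -1
from plan import *
c=r.camera("side");I=crop(c,180,260,70,70,8);p=r.state()["position"]
c2=r.camera("top");J=crop(c2,215,300,40,70,6);J=cv2.copyMakeBorder(J,0,140,0,0,0)
M=R.from_rotvec(r.state()["orientation"]).as_matrix()
for z in(-.011,.014,.04,.062):
    for cc,K,o,k in((c,I,(180,260),8),(c2,J,(215,300),6)):
        a,b,m=[tuple(map(int,(x-o+.5)*k)) for x in proj(cc,[np.r_[p[:2],z]+v*M[:,1] for v in(-.013,.013,0)])]
        cv2.line(K,a,b,(0,255,0),1);cv2.circle(K,m,3,(0,0,255),1)
cv2.imwrite("pics/c5.png",np.hstack([I,J]));cv2.imwrite("pics/side5.png",c["img"][:,:,::-1])
E
```

```text
[ 79. 390.]]
```

View pics/c5.png

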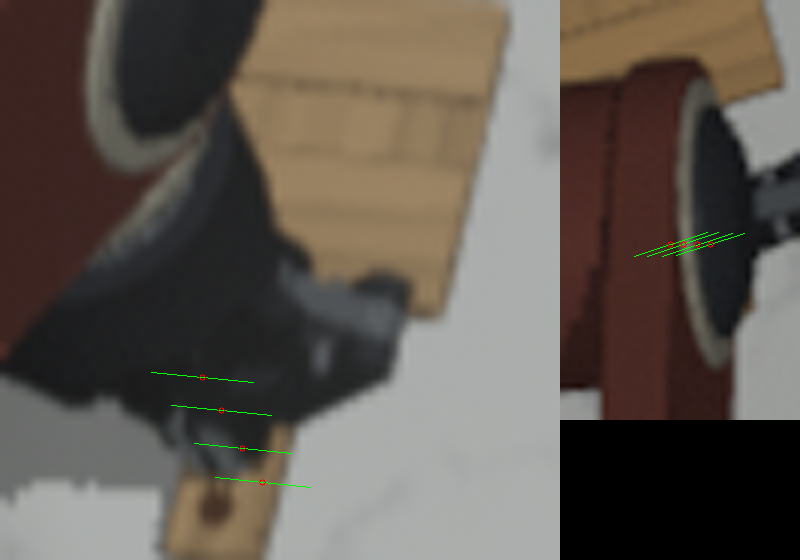

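The visible fingertips still look above the handle, by about 1 cm, despite the reading. I'll keep feeling down.

Emit:
step_arm(
  motion=[0,0,0,-0.1,0,0,0,0,0,0,-0.2,0,0,0,0,0,0,-0.3,0,0,0,0,0,0,-0.4,0,0,0,0,0,0,-0.4,0,0,0],
)

```text
time_s: 5.85
position: [0.4266, 0.1035, -0.015]
orientation: [0.438, -3.111, -0.0]
ft_force: [0.4, -0.6, -0.2]
gripper_width: 0.0
gripper_force: 0.0
```

Emit:
step_arm(
  motion=[0,0,0,-0.1,0,0,0,0,0,0,-0.2,0,0,0,0,0,0,-0.3,0,0,0,0,0,0,-0.4,0,0,0,0,0,0,-0.4,0,0,0],
)

```text
time_s: 6.35
position: [0.4267, 0.1035, -0.019]
orientation: [0.438, -3.111, -0.0]
ft_force: [0.2, -0.2, 0.1]
gripper_width: -0.001
gripper_force: 0.0
```

```bash
python3 - <<'E' | tail -4
from plan import *
S=r.state();print({k:np.round(v,3).tolist() for k,v in S.items() if k in("joints","tau","ft_force","position")})
# fit planar link model check: radial/height for two logged joint sets
c=r.camera("side");a=cv2.imread("pics/side5.png")[:,:,::-1].astype(int);d=np.abs(c["img"].astype(int)-a).sum(2)
x0,y0=180,300
print(d[300:332:1,196:226:2].tolist() if 0 else "")
g=c["img"][308:330,196:222].astype(int).sum(2)//3
h=a[308:330,196:222].sum(2)//3
np.set_printoptions(linewidth=250)
print(np.array2string(np.hstack([h[::2,::2],np.zeros((11,1),int),g[::2,::2]])).replace("\n",";"))
E
```

```text
[ 79. 390.]]
{'joints': [0.068, -0.152, 2.201, -0.0, 1.092, -1.782], 'tau': [-0.003, -24.119, -30.792, -0.0, -0.014, -0.0], 'position': [0.427, 0.104, -0.019], 'ft_force': [0.189, -0.21, 0.052]}

[[ 27  29  29  31  32  33  36  40  41  35  36  37  37   0  29  28  29  32  31  33  34  40  40  40  36  37  52]; [ 30  30  29  40  32  33  34  34  35  35  35  37  48   0  28  29  28  31  33  33  35  37  38  39  36  36  36]; [ 90  51  37  69  39  40  35  34  33  43  42 101 152   0  62  31  31  42  36  32  35  34  33  35  36  37  47]; [110 106  57  70  46  68  52  33  34  94  96 169 171   0 108  89  42  69  39  43  36  34  33  37  53 102 152]; [110 110 100  85  68  65  74  39  41 103 135 171 171   0 110 110  93  63  64  62  73  38  33  50 134 170 171]; [110 111 110  95  78  45  78  81  75 104 159 171 171   0 110 110 110  88  77  43  78  58  52  64 159 171 171]; [117 116 111  97 105  71  79 116 110 102 168 172 171   0 116 116 111  93  83  62  75  86 106 100 168 171 172]; [170 170 119 110 108  57  68 115 107 102 171 172 172   0 169 170 119 110 106  56  68 114 107 103 171 171 171]; [172 172 118 121 104  57  77 114 107 125 172 172 172   0 172 172 118 121 104  57  77 114 107 125 172 172 172]; [172 170 108 122 107 101 117 113  92 158 172 172 171   0 172 170 108 122 107 101 117 113  93 159 172 173 171]; [173 168  98 109 101 111 114 108  99 168 172 172 168   0 172 168  98 109 100 111 114 107  98 168 172 172 168]]
```

Emit:
step_arm(
  motion=[0,0,0,-0.1,0,0,0,0,0,0,-0.2,0,0,0,0,0,0,-0.3,0,0,0,0,0,0,-0.4,0,0,0,0,0,0,-0.4,0,0,0],
)

```text
time_s: 6.9
position: [0.4269, 0.1036, -0.0192]
orientation: [0.438, -3.107, 0.0]
ft_force: [-15.3, -2.0, 29.8]
gripper_width: 0.0
gripper_force: 14.9
```

```bash
python3 - <<'E'
from rig import r;import numpy as np
print({k:np.round(v,3).tolist() for k,v in r.state().items()})
E
```

```text
{'time_s': 6.9, 'joints': [0.069, -0.148, 2.198, -0.001, 1.095, -1.782], 'qd': [-0.001, -0.004, 0.0, -0.001, -0.002, 0.0], 'tau': [-0.788, -14.739, -25.967, 0.206, -4.33, -0.002], 'position': [0.427, 0.104, -0.019], 'orientation': [0.438, -3.107, 0.0], 'ft_force': [-15.27, -1.981, 29.775], 'wrist_torque': [-0.307, 2.708, -0.023], 'gripper_force': 14.935, 'gripper_width': 0.0}
```

Emit:
step_arm(
  motion=[0,0,0,0.4,0,0,0,0,0,0,0.4,0,0,0],
)

```text
time_s: 7.1
position: [0.4277, 0.1037, -0.018]
orientation: [-0.438, 3.109, -0.0]
ft_force: [-0.4, 0.2, -0.3]
gripper_width: 0.0
gripper_force: 0.0
```

Contact came on the tool axis at the fingertips at a reading of −0.0195. The handle top is at 0.014, so the real tips are about 33 mm above the reading. I'll regrasp with that correction.

Emit:
step_arm(
  motion=[0,0,0,3,0,0,0,100,0,0,3,0,0,0,100,0,0,3,0,0,0,100,0,0,3,0,0,0,100,0,0,3,0,0,0,100,0,0,3,0,0,0,100,0,0,1,0,0,0,100,0,0,0,0,0,0,100,0,0,-0.5,0,0,0,100,0,0,-1.0,0,0,0,100,0,0,-1.0,0,0,0],
)

```text
time_s: 8.2
position: [0.4263, 0.1035, -0.0294]
orientation: [0.438, -3.11, -0.0]
ft_force: [-1.1, -0.2, 0.8]
gripper_width: 0.998
gripper_force: 0.0
```

Emit:
step_arm(
  motion=[0,0,0,0,0,0,0,0,0,0,0,0,0,0,0,0,0,0,0,0,0,0,0,0,0,0,0,0,0,0,0,0,0,0,0,0,0,0,0,0,0,0,0,0,0,0,0,0,0],
)

```text
time_s: 8.9
position: [0.4275, 0.1037, -0.0281]
orientation: [-0.438, 3.11, 0.0]
ft_force: [-0.7, 0.4, 5.9]
gripper_width: 0.284
gripper_force: 60.1
```

Gripped: the fingers stopped at about 24 mm with 60 N. Lifting, and planning the carry.

Emit:
step_arm(
  motion=[0,0,0,2,0,0,0,0,0,0,6,0,0,0,0,0,0,10,0,0,0,0,0,0,14,0,0,0,0,0,0,18,0,0,0,0,0,0,20,0,0,0,0,0,0,20,0,0,0],
)

```text
time_s: 9.6
position: [0.4287, 0.1036, 0.1744]
orientation: [-0.437, 3.105, -0.001]
ft_force: [1.0, 0.4, -1.6]
gripper_width: 0.282
gripper_force: 59.3
```

```bash
cat > way.py <<'E'
from plan import *
o,F=fr(w.x);D=.028;N=.1387
def tgt(nose,h,y=0): return o+F@[nose-N,y,h-D]
if __name__=="__main__":
    S=r.state();Rn=R.from_rotvec(S["orientation"]);T=tool(w.x[2],a)
    print("state",S["position"].round(4) if hasattr(S["position"],"round") else S["position"],S["gripper_width"],S["gripper_force"],np.round(S["ft_force"],1))
    print("F",F.round(3).tolist())
    print("turn",(T*Rn.inv()).as_rotvec(degrees=True).round(2))
    for nz,h in((-.03,.08),(.0,.05),(.01,.004),(.126,.004)): print(nz,h,tgt(nz,h).round(4),"shift cm",((tgt(nz,h)-S["position"])*100).round(2))
    for nm,u,v,z in(("jar",(398,208),(413,247),.11),("mill",(200,180),(245,152),.19)): 
        P=[onz(t,u,z)[0],onz(s,v,z)[0]];print(nm,np.round(P,3).tolist(),((np.array(P)-o)@F).round(3).tolist())
E
python3 way.py | tail -9
```

```text
state [0.4287 0.1036 0.1744] 0.281824909212841 59.3295282125473 [ 1.   0.4 -1.6]
F [[0.709, -0.622, -0.331], [0.564, 0.783, -0.263], [0.423, 0.0, 0.906]]
turn [ 11.44 -22.02  22.13]
-0.03 0.08 [ 0.5082 -0.2558  0.0928] shift cm [  7.96 -35.94  -8.16]
0.0 0.05 [ 0.5395 -0.231   0.0783] shift cm [ 11.08 -33.46  -9.61]
0.01 0.004 [ 0.5618 -0.2132  0.0409] shift cm [ 13.31 -31.69 -13.35]
0.126 0.004 [ 0.6441 -0.1478  0.0899] shift cm [ 21.54 -25.14  -8.45]
jar [[0.686, -0.25, 0.11], [0.69, -0.246, 0.11]] [[-0.032, -0.106, 0.007], [-0.027, -0.105, 0.005]]
mill [[0.732, 0.146, 0.19], [0.728, 0.148, 0.19]] [[0.257, 0.175, -0.039], [0.256, 0.179, -0.039]]
```

Emit:
step_arm(
  motion=[0,0.5,-2,0,0,0,0,0,1,-5.5,0,1,-2,2,0,2,-9.5,0,2.3,-4.4,4.4,0,3,-13.5,0,3.4,-6.6,6.6,0,4,-17.5,0,4.6,-8.8,8.8,0,5,-21.5,0,5.7,-11,11,0,6,-25.5,0,6.9,-13.2,13.2,0,7,-29.5,0,8,-15.4,15.5,0,7.6,-33,0,9.2,-17.6,17.7,0,8,-35.5,0,10.3,-19.8,19.9,0,8,-36,0,11.4,-22,22.1,0,8,-36,0,11.4,-22,22.1],
)

```text
time_s: 10.8
position: [0.5089, -0.2529, 0.1698]
orientation: [-0.884, 2.592, 0.203]
ft_force: [-0.8, 0.5, -2.3]
gripper_width: 0.286
gripper_force: 59.4
```

Emit:
step_arm(
  motion=[0,0.5,0.5,-2,0,0,0,0,1.2,1,-5,0,0,0,0,1.2,1,-5,0,0,0,0,1.2,1,-5,0,0,0],
)

```text
time_s: 11.2
position: [0.5235, -0.2388, 0.1232]
orientation: [-0.886, 2.594, 0.201]
ft_force: [0.6, -0.7, -1.6]
gripper_width: 0.283
gripper_force: 59.4
```

```bash
python3 - <<'E' | tail -5
from way import *
S=r.state();p=np.array(S["position"]);Rn=R.from_rotvec(S["orientation"])
print("pos",p.round(4),"ori err deg",((tool(w.x[2],a)*Rn.inv()).as_rotvec(degrees=True)).round(2),S["gripper_width"],S["gripper_force"],np.round(S["ft_force"],1))
sl=(p-o)@F;print("slope coords: nose",sl[0]+N,"y",sl[1],"h",sl[2]+D)
b=np.array([(N,.045,D+.014),(N,-.045,D+.014),(N-.095,-.045,D+.014),(N-.095,.045,D+.014)])
b2=np.array([(N-.0,.045,.014),(N,-.045,.014),(N-.095,-.045,.014),(N-.095,.045,.014)])
ims=[]
for n,(x,y,W,H,k) in(("top",(255,120,135,150,3)),("side",(280,140,130,190,3))):
    c=r.camera(n);cv2.imwrite(f"pics/{n}6.png",c["img"][:,:,::-1]);I=crop(c,x,y,W,H,k)
    G=Rn.as_matrix();dx=np.cross(G[:,1],-G[:,2]) if 0 else None
    Xb=F[:,0];Yb=F[:,1];n_=F[:,2]
    A=p+b[:,:1]*Xb+b[:,1:2]*Yb+b[:,2:]*n_
    B=p+b2[:,:1]*Xb+b2[:,1:2]*Yb+b2[:,2:]*n_+[0,0,D]
    for q_,col in((A,(0,0,255)),(B,(255,0,0))):
        cv2.polylines(I,[((proj(c,q_)-[x,y]+.5)*k-.5).round().astype(np.int32)],True,col,1)
    ims.append(cv2.copyMakeBorder(I,0,570-I.shape[0],0,0,0))
cv2.imwrite("pics/c6.png",np.hstack(ims)[:, :800])
E
```

```text
0.0595]
[[-61. 449.]
 [ 79. 390.]]
pos [ 0.5235 -0.2388  0.1232] ori err deg [ 0.22 -1.11  0.64] 0.2828571477786227 59.41775858402252 [ 0.6 -0.7 -1.6]
slope coords: nose 0.003245714305526254 y 0.0037680732256235466 h 0.09802333605228004
```

View pics/c6.png

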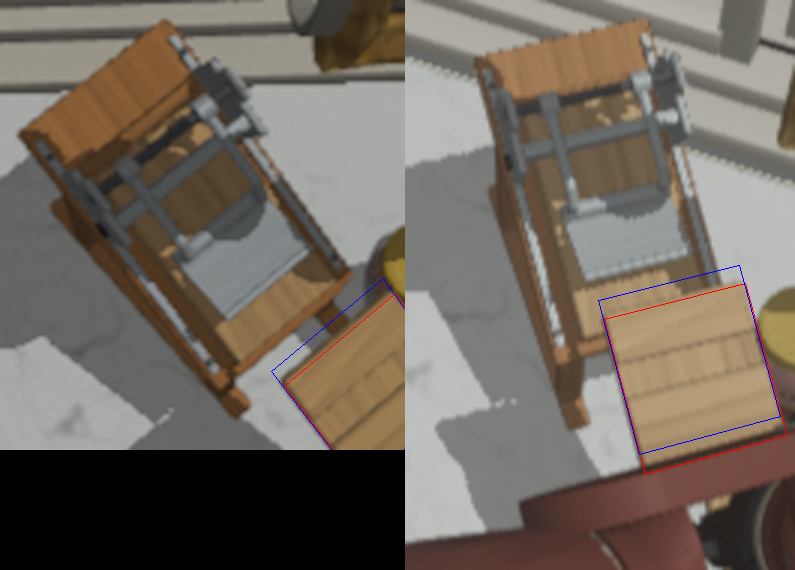

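The red outline (offset along the tool) fits the held board in both views: groove up, nose towards the stand, centred. Now I'll lower it to just above the pile.

Emit:
step_arm(
  motion=[0,0.8,0.5,-1.6,0.1,-0.5,0.3,0,1.6,1.1,-3.2,0.2,-1.1,0.6,0,2.4,1.7,-4.8,0.2,-1.1,0.6,0,3.2,2.1,-6.3,0.2,-1.1,0.6,0,3.9,2.6,-7.8,0.2,-1.1,0.6,0,3.9,2.6,-7.8,0.2,-1.1,0.6,0,3.9,2.6,-7.8,0.2,-1.1,0.6],
)

```text
time_s: 12.0
position: [0.5662, -0.2123, 0.0502]
orientation: [-0.889, 2.578, 0.191]
ft_force: [-0.3, -0.1, -1.1]
gripper_width: 0.283
gripper_force: 59.4
```

```bash
cat > now.py <<'E'
from way import *
S=r.state();p=np.array(S["position"]);Rn=R.from_rotvec(S["orientation"])
print("t",S["time_s"],"ori err",((tool(w.x[2],a)*Rn.inv()).as_rotvec(degrees=True)).round(2),round(S["gripper_width"],3),round(S["gripper_force"],1),"F slope",(F.T@S["ft_force"]).round(1),"M slope",(F.T@S["wrist_torque"]).round(2))
sl=(p-o)@F;print("nose %.4f y %.4f h %.4f"%(sl[0]+N,sl[1],sl[2]+D))
E
python3 now.py|tail -2
```

```text
t 12.0 ori err [ 0.31 -0.15  0.49] 0.283 59.4 F slope [-0.7  0.2 -0.9] M slope [-0.03  0.45 -0.01]
nose 0.0176 y -0.0020 h 0.0107
```

Emit:
step_arm(
  motion=[0,0,0.2,-0.2,0.2,0,0.3,0,0,0.3,-0.4,0.3,0,0.5,0,0.1,0.3,-0.5,0.3,0,0.5,0,0.1,0.3,-0.5,0.3,0,0.5,0,0.1,0.3,-0.5,0.3,0,0.5],
)

```text
time_s: 12.5
position: [0.568, -0.2075, 0.0451]
orientation: [-0.895, 2.578, 0.201]
ft_force: [0.0, -0.6, -2.9]
gripper_width: 0.283
gripper_force: 59.4
```

```bash
python3 now.py|tail -2
```

```text
t 12.5 ori err [ 0.02 -0.39  0.16] 0.283 59.4 F slope [-1.5 -0.5 -2.5] M slope [-0.04  0.5  -0.06]
nose 0.0194 y 0.0006 h 0.0043
```

Emit:
step_arm(
  motion=[0,0.03,0.03,-0.1,0,-0.2,0,0,0.07,0.05,-0.2,0,-0.3,0,0,0.1,0.08,-0.27,0.1,-0.4,0.1,0,0.1,0.08,-0.27,0.1,-0.4,0.1],
)

```text
time_s: 12.9
position: [0.5701, -0.2051, 0.0431]
orientation: [-0.893, 2.575, 0.2]
ft_force: [0.5, -0.7, -1.2]
gripper_width: 0.284
gripper_force: 59.4
```

```bash
python3 now.py|tail -2
```

```text
t 12.9 ori err [-0.04 -0.18  0.22] 0.284 59.4 F slope [-0.6 -0.9 -1. ] M slope [0.01 0.42 0.03]
nose 0.0214 y 0.0012 h 0.0012
```

Emit:
step_arm(
  motion=[0,0.03,0.03,-0.1,0,-0.1,0.1,0,0.08,0,-0.18,0,-0.2,0.2,0,0.08,0,-0.18,0,-0.2,0.2,0,0.08,0,-0.18,0,-0.2,0.2],
)

```text
time_s: 13.3
position: [0.5718, -0.2043, 0.0423]
orientation: [-0.894, 2.573, 0.199]
ft_force: [0.0, -0.2, -1.1]
gripper_width: 0.282
gripper_force: 59.5
```

```bash
python3 now.py|tail -2
```

```text
t 13.3 ori err [ 0.01 -0.1   0.15] 0.282 59.5 F slope [-0.5 -0.2 -1. ] M slope [0.1  0.32 0.13]
nose 0.0228 y 0.0008 h -0.0003
```

Emit:
step_arm(
  motion=[0,0.36,0.28,0.21,0,0,0,0,0.71,0.56,0.42,0,0,0,0,1.06,0.85,0.63,0,0,0,0,1.42,1.13,0.85,0,0,0,0,1.77,1.41,1.06,0,0,0,0,2.13,1.69,1.27,0,0,0,0,2.13,1.69,1.27,0,0,0],
)

```text
time_s: 14.0
position: [0.5935, -0.1869, 0.0553]
orientation: [-0.895, 2.573, 0.199]
ft_force: [0.3, 0.4, -0.2]
gripper_width: 0.281
gripper_force: 59.5
```

```bash
python3 now.py|tail -2
```

```text
t 14.0 ori err [ 0.01 -0.08  0.12] 0.281 59.5 F slope [ 0.3  0.1 -0.4] M slope [ 0.14  0.15 -0.01]
nose 0.0534 y 0.0008 h -0.0003
```

Free slide so far. Continuing under the lip.

Emit:
step_arm(
  motion=[0,0.28,0.23,0.17,0,0,0,0,0.57,0.45,0.34,0,0,0,0,0.85,0.68,0.51,0,0,0,0,1.13,0.9,0.68,0,0,0,0,1.42,1.13,0.85,0,0,0,0,1.77,1.41,1.06,0,0,0,0,1.77,1.41,1.06,0,0,0],
)

```text
time_s: 14.7
position: [0.6077, -0.1753, 0.0632]
orientation: [-0.897, 2.581, 0.197]
ft_force: [-11.3, -8.9, -1.8]
gripper_width: 0.28
gripper_force: 60.1
```

```bash
python3 now.py|tail -2
```

```text
t 14.7 ori err [ 0.24 -0.5   0.12] 0.28 60.1 F slope [-13.8   0.1   4.4] M slope [0.11 2.33 0.01]
nose 0.0734 y 0.0011 h -0.0009
```

Emit:
step_arm(
  motion=[0,0.14,0.11,0.08,0,-0.1,0,0,0.28,0.23,0.17,0,-0.2,0,0,0.43,0.34,0.25,0,-0.2,0,0,0.57,0.45,0.34,0,-0.2,0,0,0.57,0.45,0.34,0,-0.2,0],
)

```text
time_s: 15.2
position: [0.6133, -0.1709, 0.0666]
orientation: [-0.894, 2.577, 0.197]
ft_force: [-5.8, -4.9, -2.3]
gripper_width: 0.281
gripper_force: 59.7
```

```bash
python3 now.py|tail -2
```

```text
t 15.2 ori err [ 0.16 -0.27  0.2 ] 0.281 59.7 F slope [-7.9 -0.2  1.1] M slope [ 0.13  1.43 -0.02]
nose 0.0813 y 0.0011 h -0.0009
```

Emit:
step_arm(
  motion=[0,0.21,0.17,0.13,0,0,0,0,0.43,0.34,0.25,0,0,0,0,0.64,0.51,0.38,0,0,0,0,0.85,0.68,0.51,0,0,0,0,1.06,0.85,0.63,0,0,0,0,1.06,0.85,0.63,0,0,0],
)

```text
time_s: 15.8
position: [0.6255, -0.161, 0.0738]
orientation: [-0.895, 2.574, 0.197]
ft_force: [-5.0, -4.6, -1.4]
gripper_width: 0.281
gripper_force: 59.7
```

```bash
python3 now.py|tail -2
```

```text
t 15.8 ori err [ 0.09 -0.11  0.14] 0.281 59.7 F slope [-6.7 -0.5  1.6] M slope [0.09 1.31 0.04]
nose 0.0986 y 0.0012 h -0.0009
```

Emit:
step_arm(
  motion=[0,0.21,0.17,0.13,0,0,0,0,0.43,0.34,0.25,0,0,0,0,0.64,0.51,0.38,0,0,0,0,0.85,0.68,0.51,0,0,0,0,0.99,0.79,0.59,0,0,0,0,0.99,0.79,0.59,0,0,0],
)

```text
time_s: 16.4
position: [0.6353, -0.1532, 0.0797]
orientation: [-0.895, 2.574, 0.197]
ft_force: [-4.2, -4.7, -2.6]
gripper_width: 0.281
gripper_force: 59.8
```

```bash
python3 now.py|tail -2
```

```text
t 16.4 ori err [ 0.09 -0.12  0.14] 0.281 59.8 F slope [-6.8 -1.   0.3] M slope [ 0.12  1.31 -0.  ]
nose 0.1125 y 0.0012 h -0.0009
```

Emit:
step_arm(
  motion=[0,0.11,0.08,0.06,0,0,0,0,0.21,0.17,0.13,0,0,0,0,0.32,0.25,0.19,0,0,0,0,0.43,0.34,0.25,0,0,0,0,0.43,0.34,0.25,0,0,0],
)

```text
time_s: 16.9
position: [0.6406, -0.1491, 0.0829]
orientation: [-0.895, 2.572, 0.197]
ft_force: [-3.2, -3.5, -3.3]
gripper_width: 0.277
gripper_force: 59.5
```

```bash
python3 now.py|tail -2
```

```text
t 16.9 ori err [ 0.05 -0.    0.13] 0.277 59.5 F slope [-5.6 -0.7 -1. ] M slope [ 0.13  1.08 -0.03]
nose 0.1198 y 0.0011 h -0.0009
```

Emit:
step_arm(
  motion=[0,0.07,0.06,0.04,0,0,0,0,0.14,0.11,0.08,0,0,0,0,0.21,0.17,0.13,0,0,0,0,0.28,0.23,0.17,0,0,0,0,0.28,0.23,0.17,0,0,0],
)

```text
time_s: 17.4
position: [0.6422, -0.1477, 0.0838]
orientation: [-0.896, 2.574, 0.197]
ft_force: [-6.7, -5.9, -2.0]
gripper_width: 0.281
gripper_force: 59.8
```

```bash
python3 now.py|tail -2
```

```text
t 17.4 ori err [ 0.12 -0.14  0.13] 0.281 59.8 F slope [-8.9 -0.5  2. ] M slope [ 0.11  1.84 -0.01]
nose 0.1222 y 0.0012 h -0.0009
```

Emit:
step_arm(
  motion=[0,0.07,0.06,0.04,0,0,0,0,0.14,0.11,0.08,0,0,0,0,0.21,0.17,0.13,0,0,0,0,0.21,0.17,0.13,0,0,0],
)

```text
time_s: 17.8
position: [0.6431, -0.147, 0.0844]
orientation: [-0.897, 2.577, 0.196]
ft_force: [-11.6, -9.7, -2.3]
gripper_width: 0.282
gripper_force: 60.1
```

```bash
python3 now.py|tail -2; python3 - <<'E'
import sys;sys.path.insert(0,".")
from rig import r;import cv2,numpy as np
from h import crop
import os;os.chdir(".")
ims=[]
for n,(x,y,W,H,k) in(("top",(255,120,110,140,3.6)),("side",(290,140,110,140,3.6))):
    c=r.camera(n);cv2.imwrite(f"pics/{n}7.png",c["img"][:,:,::-1]);ims.append(crop(c,x,y,W,H,k))
cv2.imwrite("pics/c7.png",np.hstack(ims))
E
```

```text
t 17.8 ori err [ 0.22 -0.29  0.12] 0.282 60.1 F slope [-14.7  -0.3   4.3] M slope [0.21 2.61 0.02]
nose 0.1234 y 0.0012 h -0.0009
```

I've used my ten views, so I'll check the arm's angle numerically by matching the warped lip image.

```bash
cat > ang.py <<'E'
from way import *
import sys
def run(tag,c0s={"top":t,"side":s}):
    for n in("top","side"):
        c=c0s[n];I0=cv2.cvtColor(cv2.imread(f"pics/{n}1.png"),cv2.COLOR_BGR2GRAY).astype(np.float32);I1=cv2.cvtColor(cv2.imread(f"pics/{n}{tag}.png"),cv2.COLOR_BGR2GRAY).astype(np.float32)
        st=.124;out=[]
        # lip plane (incl. margin) + roller, arm closed
        g=np.array([(x,y,z) for x,z in((st-.094,.0215),(st-.045,.006)) for y in(-.042,.042)])
        pts=np.array([(u,v) for u in np.linspace(0,1,30) for v in np.linspace(0,1,40)])
        L=np.array([g[0]*(1-u)*(1-v)+g[1]*(1-u)*v+g[2]*u*(1-v)+g[3]*u*v for u,v in pts])
        for th in np.arange(0,.27,.02):
            pv=np.array([st-.041+.07,0,.03]);d=L-pv;ct,sn=np.cos(th),np.sin(th)
            L2=pv+np.c_[d[:,0]*ct+d[:,2]*sn,d[:,1],-d[:,0]*sn+d[:,2]*ct]
            A=proj(c,o+L@F.T).astype(np.float32);B=proj(c,o+L2@F.T).astype(np.float32)
            a0=cv2.remap(I0,A[:,:1],A[:,1:],1).ravel();b0=cv2.remap(I1,B[:,:1],B[:,1:],1).ravel()
            out.append((round(float(th),2),round(float(np.corrcoef(a0,b0)[0,1]),2)))
        print(n,tag,out)
for g_ in sys.argv[1:]: run(g_)
E
python3 ang.py 6 7 | grep "^top\|^side"
```

```text
top 6 [(0.0, 1.0), (0.02, 0.99), (0.04, 0.95), (0.06, 0.91), (0.08, 0.85), (0.1, 0.8), (0.12, 0.75), (0.14, 0.7), (0.16, 0.66), (0.18, 0.61), (0.2, 0.56), (0.22, 0.52), (0.24, 0.48), (0.26, 0.44)]
side 6 [(0.0, 1.0), (0.02, 1.0), (0.04, 0.99), (0.06, 0.97), (0.08, 0.95), (0.1, 0.92), (0.12, 0.89), (0.14, 0.85), (0.16, 0.81), (0.18, 0.77), (0.2, 0.72), (0.22, 0.66), (0.24, 0.61), (0.26, 0.56)]
top 7 [(0.0, 0.62), (0.02, 0.68), (0.04, 0.73), (0.06, 0.78), (0.08, 0.81), (0.1, 0.83), (0.12, 0.83), (0.14, 0.82), (0.16, 0.8), (0.18, 0.77), (0.2, 0.74), (0.22, 0.71), (0.24, 0.67), (0.26, 0.64)]
side 7 [(0.0, 0.05), (0.02, 0.05), (0.04, 0.05), (0.06, 0.05), (0.08, 0.05), (0.1, 0.05), (0.12, 0.05), (0.14, 0.05), (0.16, 0.05), (0.18, 0.05), (0.2, 0.05), (0.22, 0.05), (0.24, 0.05), (0.26, 0.06)]
```

The best match is about 0.11 rad, so the roller is in the groove. One more small push to confirm the stop.

Emit:
step_arm(
  motion=[0,0.14,0.11,0.08,0,0,0,0,0.21,0.17,0.13,0,0,0,0,0.21,0.17,0.13,0,0,0],
)

```text
time_s: 18.2
position: [0.643, -0.147, 0.0843]
orientation: [-0.899, 2.583, 0.195]
ft_force: [-20.5, -16.2, -0.7]
gripper_width: 0.278
gripper_force: 60.7
```

```bash
python3 now.py|tail -2
```

```text
t 18.2 ori err [ 0.4  -0.57  0.09] 0.278 60.7 F slope [-24.    0.1  10.4] M slope [ 0.22  4.06 -0.01]
nose 0.1234 y 0.0013 h -0.0009
```

The position held while the force rose, so the board is at the stop. Relaxing the push, releasing, then backing off square to the slope.

Emit:
step_arm(
  motion=[0,-0.25,-0.2,-0.15,0,0,0,0,-0.46,-0.37,-0.27,0,0,0,0,-0.46,-0.37,-0.27,0,0,0,60,-0.46,-0.37,-0.27,0,0,0,60,-0.46,-0.37,-0.27,0,0,0,60,-0.46,-0.37,-0.27,0,0,0,60,-0.46,-0.37,-0.27,0,0,0,60,-0.46,-0.37,-0.27,0,0,0],
)

```text
time_s: 19.0
position: [0.644, -0.147, 0.0857]
orientation: [-0.894, 2.569, 0.196]
ft_force: [-0.2, -0.1, -0.8]
gripper_width: 0.597
gripper_force: 0.0
```

```bash
python3 now.py|tail -2
```

```text
t 19.0 ori err [0.03 0.14 0.14] 0.597 0.0 F slope [-0.5  0.1 -0.7] M slope [-0.03  0.17 -0.03]
nose 0.1247 y 0.0007 h 0.0000
```

Emit:
step_arm(
  motion=[60,-0.4,-0.3,1,0,0,0,60,-1,-0.8,2.7,0,0,0,60,-2,-1.6,5.4,0,0,0,60,-3.5,-2.7,9,0,0,0,60,-6,-4,12,0,0,0,60,-9,-5.5,14,0,0,0,60,-13,-7,14,0,0,0,60,-17,-8,14,0,0,0,60,-20,-9,14,0,0,0,60,-20,-9,14,0,0,0],
)

```text
time_s: 20.0
position: [0.4488, -0.2309, 0.2305]
orientation: [-0.873, 2.586, 0.191]
ft_force: [0.6, -1.1, 0.5]
gripper_width: 0.6
gripper_force: 0.0
```

```bash
python3 - <<'E'
from rig import r;import cv2
for n in("top","side"): cv2.imwrite(f"pics/{n}8.png",r.camera(n)["img"][:,:,::-1])
E
python3 now.py|tail -2; python3 ang.py 8 | grep "^top\|^side"
python3 - <<'E'
from way import *
# board edge check: predicted outline with nose at .124 -> edge strength vs nose shift
for n,c in(("top",t),("side",s)):
    I=cv2.cvtColor(cv2.imread(f"pics/{n}8.png"),cv2.COLOR_BGR2GRAY).astype(np.float32)
    res=[]
    for st in np.arange(.10,.14,.003):
        v=[]
        for e,y in((.0015,1),(-.0015,-1)):
            L=np.array([(st-.17+e*-1,yy,.014) for yy in np.linspace(-.010,.010,15)]);P=proj(c,o+L@F.T).astype(np.float32);v.append(cv2.remap(I,P[:,:1],P[:,1:],1).mean())
        res.append((round(float(st),3),round(float(v[0]-v[1]),1)))
    print("H",n,res)
a=cv2.imread("pics/side1.png").astype(int);b=cv2.imread("pics/side8.png").astype(int)
for nm,(x,y,h,w_) in dict(jar=(395,235,50,32),mill=(235,145,60,30),paddle=(410,330,80,60)).items(): print("H",nm,np.abs(a-b)[y:y+h,x:x+w_].sum(2).mean().round(1))
E
```

```text
t 20.1 ori err [ 0.18 -0.39  1.01] 0.6 0.0 F slope [ 0.   0.2 -0.2] M slope [ 0.01  0.19 -0.05]
nose 0.0014 y 0.0560 h 0.2167
top 8 [(0.0, 0.62), (0.02, 0.68), (0.04, 0.74), (0.06, 0.79), (0.08, 0.82), (0.1, 0.84), (0.12, 0.84), (0.14, 0.82), (0.16, 0.8), (0.18, 0.77), (0.2, 0.74), (0.22, 0.7), (0.24, 0.67), (0.26, 0.64)]
side 8 [(0.0, 0.78), (0.02, 0.81), (0.04, 0.83), (0.06, 0.85), (0.08, 0.87), (0.1, 0.88), (0.12, 0.89), (0.14, 0.9), (0.16, 0.9), (0.18, 0.89), (0.2, 0.87), (0.22, 0.84), (0.24, 0.8), (0.26, 0.75)]
board [0.47904866 0.11868402 0.2810335 ] 16.102033467410337 [-0.9  0.3 -0.1 -0.5  0.1  0.9 -0.8  1.4 -0.2  1.4  0.4  0.6  0.2 -1.
  0.9 -0.2  1.1 -0.4  0.6 -0.5  0.  -0.9  0.4 -0.2]
grip [0.43581405 0.10620333]
per cam [array([0.4806, 0.1181, 0.2763]), array([0.4775, 0.1192, 0.2863])]
pile corners [[ 0.6151 -0.1114  0.117 ]
 [ 0.678  -0.1853  0.117 ]] [[ 0.6174 -0.1104  0.117 ]
 [ 0.6715 -0.1805  0.117 ]]
front board [[ 0.6021 -0.1047  0.117 ]
 [ 0.6791 -0.1937  0.117 ]] [[ 0.6032 -0.0987  0.117 ]
 [ 0.6715 -0.1962  0.117 ]]
stand [ 0.6451 -0.1469  0.6718  0.126   0.2107 
[... 272 characters left out ...]
1]), array([2.8631873e-05])) (array([0.299, 0.29 , 0.112]), array([0.00162227])) (array([0.51 , 0.217, 0.133]), array([0.00803179]))
p [ 0.6451 -0.1469  0.6718  0.126   0.2107 -0.0275  0.0634 -0.0061 -0.0059
  0.0595]
[[-61. 449.]
 [ 79. 390.]]
H top [(0.1, -1.2), (0.103, -0.5), (0.106, 0.2), (0.109, -0.5), (0.112, -0.1), (0.115, -0.1), (0.118, -0.1), (0.121, 2.3), (0.124, 30.9), (0.127, 21.2), (0.13, 5.2), (0.133, 14.7), (0.136, 2.0), (0.139, -10.7)]
H side [(0.1, 2.3), (0.103, 7.3), (0.106, 10.2), (0.109, 9.1), (0.112, 7.3), (0.115, 5.8), (0.118, 3.3), (0.121, 4.6), (0.124, 11.4), (0.127, -8.7), (0.13, -3.1), (0.133, 15.9), (0.136, 8.5), (0.139, -7.1)]
H jar 53.6
H mill 43.0
H paddle 184.0
```

```bash
cat > ang2.py <<'E'
from way import *
st=.124;res={}
G={n:(cv2.cvtColor(cv2.imread(f"pics/{n}1.png"),6).astype(np.float32),cv2.cvtColor(cv2.imread(f"pics/{n}8.png"),6).astype(np.float32),c) for n,c in(("top",t),("side",s))}
for pz in(.0,.015,.03,.045,.06):
  for dx in(-.003,0,.003):
    for th in np.arange(.05,.25,.01):
        sc=[]
        for n,(I0,I1,c) in G.items():
            g=np.array([(x,y,z) for x,z in((st-.094,.0215),(st-.045,.006)) for y in(-.042,.042)])
            u,v=np.meshgrid(np.linspace(0,.75,30),np.linspace(0,1,40));u=u.ravel()[:,None];v=v.ravel()[:,None]
            L=g[0]*(1-u)*(1-v)+g[1]*(1-u)*v+g[2]*u*(1-v)+g[3]*u*v
            pv=np.array([st-.041+.071+dx,0,pz]);d=L-pv;ct,sn=np.cos(th),np.sin(th)
            L2=pv+np.c_[d[:,0]*ct+d[:,2]*sn,d[:,1],-d[:,0]*sn+d[:,2]*ct]
            A=proj(c,o+L@F.T).astype(np.float32);B=proj(c,o+L2@F.T).astype(np.float32)
            sc.append(np.corrcoef(cv2.remap(I0,A[:,:1],A[:,1:],1).ravel(),cv2.remap(I1,B[:,:1],B[:,1:],1).ravel())[0,1])
        res[pz,dx,round(float(th),2)]=sc
for pz in(.0,.015,.03,.045,.06):
    k=[(sum(v),q_,np.round(v,2).tolist()) for q_,v in res.items() if q_[0]==pz];print("Z",max(k), "top",max((v[0],q_[2]) for q_,v in res.items() if q_[0]==pz),"side",max((v[1],q_[2]) for q_,v in res.items() if q_[0]==pz))
E
python3 ang2.py | grep ^Z
```

```text
Z (np.float64(1.5988738709464472), (0.0, 0.003, 0.09), [0.76, 0.84]) top (np.float64(0.8155088094158566), 0.16) side (np.float64(0.8620136146848091), 0.06)
Z (np.float64(1.7538426998534886), (0.015, 0.003, 0.12), [0.87, 0.88]) top (np.float64(0.9034490512530868), 0.18) side (np.float64(0.8977336342529542), 0.09)
Z (np.float64(1.82751964233076), (0.03, 0.003, 0.14), [0.89, 0.93]) top (np.float64(0.8932984674309672), 0.14) side (np.float64(0.9342211748997928), 0.14)
Z (np.float64(1.7031906036483724), (0.045, 0.003, 0.11), [0.84, 0.86]) top (np.float64(0.8441313002477848), 0.09) side (np.float64(0.8943672457028663), 0.23)
Z (np.float64(1.591642773915994), (0.06, 0.003, 0.07), [0.81, 0.78]) top (np.float64(0.8096858342627707), 0.07) side (np.float64(0.7897642582331637), 0.05)
```

```bash
python3 - <<'E'
import cv2,numpy as np
a=cv2.imread("pics/top1.png",0);b=cv2.imread("pics/top8.png",0)
for nm,(x,y,w,h) in dict(jar=(376,190,40,46),mill=(186,166,46,50),paddle=(432,258,48,88)).items():
    m=cv2.matchTemplate(b[y-12:y+h+12,x-12:x+w+12],a[y:y+h,x:x+w],5);print(nm,m.max().round(3),np.subtract(cv2.minMaxLoc(m)[3],12))
from rig import r
print(r.close_job())
E
```

```text
jar 1.0 [0 0]
mill 1.0 [0 0]
paddle -0.014 [ 0 -1]
the job is handed in; nothing more can be done
None
```

The square board is in the stand, pushed to the stop, released, and the job is handed in. I judged the roller to be in the groove from the felt stop (push rose to 24 N with no further movement) and an estimated arm angle of 0.11–0.14 rad, without a final look. The mill and jar had not moved; the paddle check gave no match, probably because the arm hid it, but the arm's path never went near it.

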